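Find the green camera modules and lock them in the test carrier

TASK

Three part cases that look alike are shut, and only one holds green camera modules: lift all three lids and leave them standing open together so that you can see what is inside, then stand every green module upright in the carrier's pockets, one to a pocket. When all of them are in, flip the red cam lever over until it snaps fully closed, and close all three lids fully; the orange and red modules stay in their cases and the tools and vessels around stay where they are.

Things in the scene. Friction and masses are not known exactly. Their poses are not given: they have to be found in the camera images.
- case_1: closed part case, fixed, one of three alike (white box, grey lid), in a row in changing order: 84 mm along x, 150 along y, 40 tall without lid, 4 mm walls; inner floor 8 mm up, a foam rim 7 mm tall keeps parts 10 to 16 mm off the walls. Origin: centre of underside; x points to the hinge side, away from the robot. One holds green modules (38 mm apart along y, x = -10 mm), one orange, one red
- lid_1 (a joint): lid angle of case_1: 0 closed (start), up to 1.9 rad open (1.57 upright). Hinge line along the case's y on the far upper rim (case frame x = +42, z = 40.5 mm). Stiff hinge (0.06 N m): the lid stays at any angle, and takes 1 to 2 N at the handle to move. Lid plate 84 x 150 x 6 mm, its underside on the rim
- lid_1_handle (a point): middle of that lid's grip bar: round steel bar 11 mm in diameter, 70 mm long, parallel to the hinge, centre line 35 mm above the lid's upper face, 54 mm in front of the hinge, on two thin posts 30 mm either side of the middle. Gripped across from above it turns between the fingers as the lid swings. The axes turn with the lid
- case_2: closed part case, fixed, one of three alike (white box, grey lid), in a row in changing order: 84 mm along x, 150 along y, 40 tall without lid, 4 mm walls; inner floor 8 mm up, a foam rim 7 mm tall keeps parts 10 to 16 mm off the walls. Origin: centre of underside; x points to the hinge side, away from the robot. One holds green modules (38 mm apart along y, x = -10 mm), one orange, one red
- lid_2 (a joint): lid angle of case_2: 0 closed (start), up to 1.9 rad open (1.57 upright). Hinge line along the case's y on the far upper rim (case frame x = +42, z = 40.5 mm). Stiff hinge (0.06 N m): the lid stays at any angle, and takes 1 to 2 N at the handle to move. Lid plate 84 x 150 x 6 mm, its underside on the rim
- lid_2_handle (a point): middle of that lid's grip bar: round steel bar 11 mm in diameter, 70 mm long, parallel to the hinge, centre line 35 mm above the lid's upper face, 54 mm in front of the hinge, on two thin posts 30 mm either side of the middle. Gripped across from above it turns between the fingers as the lid swings. The axes turn with the lid
- case_3: closed part case, fixed, one of three alike (white box, grey lid), in a row in changing order: 84 mm along x, 150 along y, 40 tall without lid, 4 mm walls; inner floor 8 mm up, a foam rim 7 mm tall keeps parts 10 to 16 mm off the walls. Origin: centre of underside; x points to the hinge side, away from the robot. One holds green modules (38 mm apart along y, x = -10 mm), one orange, one red
- lid_3 (a joint): lid angle of case_3: 0 closed (start), up to 1.9 rad open (1.57 upright). Hinge line along the case's y on the far upper rim (case frame x = +42, z = 40.5 mm). Stiff hinge (0.06 N m): the lid stays at any angle, and takes 1 to 2 N at the handle to move. Lid plate 84 x 150 x 6 mm, its underside on the rim
- lid_3_handle (a point): middle of that lid's grip bar: round steel bar 11 mm in diameter, 70 mm long, parallel to the hinge, centre line 35 mm above the lid's upper face, 54 mm in front of the hinge, on two thin posts 30 mm either side of the middle. Gripped across from above it turns between the fingers as the lid swings. The axes turn with the lid
- green_1: a camera module: square green base plate 22 x 22 x 8 mm (with a small brass stripe at one edge), on it a black round lens barrel 16 mm in diameter and 20 mm tall, 28 mm tall in all, about 25 g, stands upright. Origin: centre of the underside, z up. One of the wanted modules, one to three are there; starts in the case with the green modules
- green_2: a camera module: square green base plate 22 x 22 x 8 mm (with a small brass stripe at one edge), on it a black round lens barrel 16 mm in diameter and 20 mm tall, 28 mm tall in all, about 25 g, stands upright. Origin: centre of the underside, z up. One of the wanted modules, one to three are there; starts in the case with the green modules
- green_3: a camera module: square green base plate 22 x 22 x 8 mm (with a small brass stripe at one edge), on it a black round lens barrel 16 mm in diameter and 20 mm tall, 28 mm tall in all, about 25 g, stands upright. Origin: centre of the underside, z up. One of the wanted modules, one to three are there; starts in the case with the green modules
- orange_1: a camera module: square orange base plate 22 x 22 x 8 mm (with a small brass stripe at one edge), on it a black round lens barrel 16 mm in diameter and 20 mm tall, 28 mm tall in all, about 25 g, stands upright. Origin: centre of the underside, z up. Not wanted: belongs in its case, case_2
- orange_2: a camera module: square orange base plate 22 x 22 x 8 mm (with a small brass stripe at one edge), on it a black round lens barrel 16 mm in diameter and 20 mm tall, 28 mm tall in all, about 25 g, stands upright. Origin: centre of the underside, z up. Not wanted: belongs in its case, case_2
- red_1: a camera module: square red base plate 22 x 22 x 8 mm (with a small brass stripe at one edge), on it a black round lens barrel 16 mm in diameter and 20 mm tall, 28 mm tall in all, about 25 g, stands upright. Origin: centre of the underside, z up. Not wanted: belongs in its case, case_3
- red_2: a camera module: square red base plate 22 x 22 x 8 mm (with a small brass stripe at one edge), on it a black round lens barrel 16 mm in diameter and 20 mm tall, 28 mm tall in all, about 25 g, stands upright. Origin: centre of the underside, z up. Not wanted: belongs in its case, case_3
- carrier: fixed test carrier: plate 60 mm along x, 245 along y (-80 to +165), 12 thick; on it three pockets (black ribs and yellow sliding comb, 7 mm tall), red cam lever at the +y end. Origin: underside below the middle pocket, z up. Pocket floors = plate top; centres x = -0.5, y = -46, 0, +46 mm; 36 mm along x, 38 along y; the lever closes the comb 5 mm towards -y and never squeezes a module
- cam_lever (a joint): cam lever angle: 0 open (start; 85 degrees up from carrier +y), 1.396 rad fully closed (lying 5 degrees above level towards +y). Turns about a line along the carrier's x through carrier frame (0, 125, 28) mm. A spring resists up to the high point at about 1.0 rad, hardest early (about 8 N at the tip); beyond, it snaps closed and stays, below, it springs back open
- lever_tip (a point): end of the cam lever, 58 mm from the pivot: flat red paddle 20 mm wide (along the carrier's x), 7 thick, with a 28 mm long, 11 mm thick round crossbar at this end. Standing at the start about 86 mm above the bench
- driver: bystander, leave alone: screwdriver, 150 mm long, lying on the right
- tweezers: bystander, leave alone: steel tweezers, 120 mm long, lying on the left
- tape_roll: bystander, leave alone: amber tape roll, 60 mm across, 16 tall, at the right front
- screw_dish: bystander, leave alone: white dish, 60 mm across, 18 tall, at the left front
- cleaner: bystander, leave alone: white cleaner bottle with blue cap, 48 mm across, 120 tall, at the left back

How it is judged:
By the outcome, as a careful person would: the job done as asked, in the order asked, and still so for the second after the job is handed in, with the robot touching nothing.
Of green_1, green_2, green_3 only 1 to 3 are there at a start; the rules pass over those that are not, and their reading is None.
At some moment in a run one of green_1, green_2, green_3 may be knocked a few centimetres aside while the robot is not near it.
Once in a run the grip may slacken for a moment while it holds something.
It also fails if it takes over 210 s, if anything falls off the work surface, if the arm or the gripper's body presses on something with over 40 N, if the wrist force passes 120 N, or if a joint passes its speed limit or range.

ROBOT

A 6-joint arm with a two-finger parallel gripper is mounted at the origin on the work surface. World frame = base frame: x ahead of the robot, y to its left, z up, the work surface at z = 0. Lengths are in m, angles in rad, forces in N, time in s.
With the tool pointing down it reaches from about 0.3 to 0.775 m from the base axis. Payload 14.6 kg.
Tool frame: the origin (TCP) lies between the finger pads; the fingertips stand ctrl.tip_extent ahead of it and the grasp point (between the pads) lies 3 mm ahead of it (ctrl.tip_extent is the distance from the TCP to the fingertips, in m); z points along the fingers, y is the line along which they close (so a half turn about z gives the same grasp; the last joint's range is limited). The gripper opens to 94 mm and grips with 3 to 60 N. Pads are 16 mm wide; open, the fingers measure 119 mm over their backs; the gripper's body (75 mm by 177 mm) begins 78 mm behind the grasp point.
Start: joints at [1.194, 0.3, 1.521, -0, 1.321, -0.067], TCP at [0.168, 0.524, 0.227] pointing down, gripper open.
Joint ranges: [-3.03, 3.03], [-0.79, 2.21], [0.23, 2.52], [-1.04, 4.18], [0, 3.07], [-2.55, 2.55]. Speed limits (rad/s): [2.22, 2.22, 2.57, 3.14, 3.14, 3.14].

INTERFACE

Orientations are given as [roll, pitch, yaw] about the fixed x, y, z axes, in that order (R = Rz(yaw) Ry(pitch) Rx(roll)).
In Python, from station import ctrl gives the robot as it stands.
- The arm moves only by the shell command python3 shift.py 'ROWS' [OPENING] [FORCE]. ROWS is a JSON list of rows, 1 to 10 of them, each an object with the fields d (a list: dx, dy, dz in shares of the most that a row can go, 1 being 50 mm), turn_vec (a list: a rotation vector rx, ry, rz in normalised numbers (1 is 180 degrees)); a field left out counts as zero; each row shifts and turns the commanded pose from where the row before left it, along the tool's axes as they then stand; what a row does not reach is not made up. A row lasts 1/10 s, in which the tool goes at most 0.05 m and 0.15 rad, less where a joint would pass 70% of its speed; a pose out of reach is approached as far as the arm can. OPENING is the finger opening in m, set as the command begins (- or left out keeps the last). The fingers move at their own pace and stop on an object; FORCE is the grip in N (left out, the last holds). Time passes only in rows, so rows that do not move let the fingers close. It prints the time, the measured TCP pose, the force, the opening and the grip force at its end. Input that does not fit is refused with a message, and nothing moves.
- ctrl.get_obs(): the state, without advancing time (a new reading comes with each control period).
- ctrl.camera(name): name is "scene" or "top"; returns a dict with "pixels" (420x560x3 uint8, blue, green, red), "fx", "fy", "cx", "cy" (pixels), "k1" (the pictures are not rectified: a ray, as slopes to the right and down, at radius r is drawn at 1 + k1 r^2 times it, then the intrinsics apply), "extrinsics" (4x4, takes a point from camera to world coordinates). Camera axes: x right, y up, looking along -z (the intrinsics and any distortion apply to the point x, -y, -z); pixel columns grow to the right and rows downward; lengths in m; the calibration is good to about 2 mm. A picture is of the moment at which its call begins. There is no depth.
- ctrl.hand_in(): hands the job in; it is judged then, once.
The state is a dict: "time_s": time; "qpos": joint angles; "joint_vel": joint speeds; "tau": joint torques, N m; "ee_pos": TCP position; "eef_rot": TCP orientation; "force": force on the tool from outside, world axes, zero at the start; "moment": the same for the moment, N m; "grip_width": finger opening in m; "grip_force": force on a finger pad.
Only numpy, scipy, OpenCV 4.12 (cv2) and the standard library are available. Lean on these libraries where they do the work, as an engineer would, in place of code of your own. Each camera call takes 0.05 s, during which the arm holds its last target. There are 200 camera calls.

## Working session

There is one attempt and no reset: what is moved stays moved. The work goes in short steps, Python scripts to look and compute and a shell command to move; the robot and the scene stay as the last step left them, time stands still between calls to the robot, and variables do not carry over. Pictures are saved under pics/ and viewed, at most 14 in all, crops included, and the job is handed in when it is done.

```bash
ls; mkdir -p pics
python3 - <<'E'
from station import ctrl
import cv2,numpy as np
print(ctrl.tip_extent,ctrl.get_obs())
for n in("scene","top"):
    c=ctrl.camera(n);cv2.imwrite(f"pics/a_{n}.png",c["pixels"]);print({k:(v if k!="pixels" else 0) for k,v in c.items()})
E
```

```text
pics
shift.py
station.py
  5 shift.py
  3 station.py
  8 total
0.022 {'time_s': 0.0, 'qpos': array([ 1.19437438e+00,  3.00460206e-01,  1.52158831e+00,  2.01331407e-05,
        1.32071266e+00, -6.65935301e-02]), 'joint_vel': array([-0.00182239, -0.00059425, -0.00048993,  0.00077694,  0.00033033,
       -0.00031631]), 'tau': array([ 4.70326063e-05, -5.31814206e+01, -3.52729189e+01,  7.07810232e-02,
        2.44234741e-02, -1.11682455e-04]), 'ee_pos': array([0.16759745, 0.52358698, 0.22688924]), 'eef_rot': array([-3.14042802e+00, -9.72161498e-05,  2.83175919e+00]), 'force': array([-0.22972327,  0.3299444 , -0.70841195]), 'moment': array([-0.00408027, -0.00894822, -0.01141831]), 'grip_force': 0.0, 'grip_width': 0.09398315823119441}
{'pixels': 0, 'fx': 482.2466093444755, 'fy': 482.2466093444755, 'cx': 289.4467823529556, 'cy': 220.57405178265927, 'k1': -0.1582712499130136, 'extrinsics': array([[-0.31189037, -0.63625538,  0.70562276,  1.36409097],
       [ 0.95009262, -0.21429313,  0.22672111,  0.27591953],
       [ 0.00695758,  0.74111911,  0.67133751,  0.86860071],
       [ 0.        ,  0.        ,  0.        ,  1.        ]])}
{'pixels': 0, 'fx': 429.1003147118603, 'fy': 429.1003147118603, 'cx': 275.0870310340928, 'cy': 210.9849057288109, 'k1': 0.0018482616537977995, 'extrinsics': array([[ 0.01802667,  0.99401819, -0.10771661,  0.39400568],
       [-0.9993656 ,  0.01460367, -0.03248264,  0.00358716],
       [-0.03071528,  0.10823383,  0.99365085,  1.1098742 ],
       [ 0.        ,  0.        ,  0.        ,  1.        ]])}
```

View pics/a_scene.png

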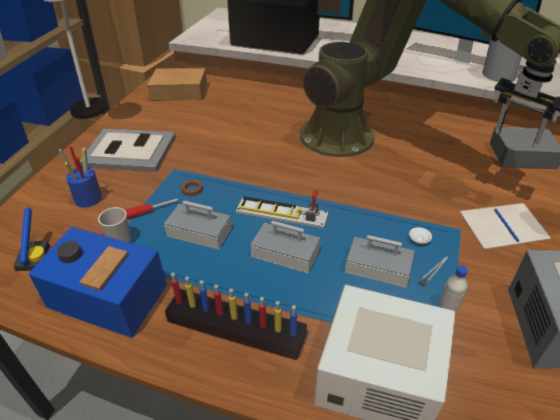

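View pics/a_top.png

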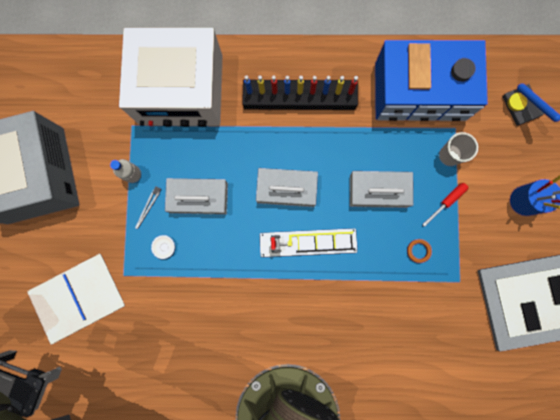

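The scene shows three closed cases in a row (top view centred near (196,196), (287,188), (382,190)). The carrier is in front at (308,243), with its red lever on the left (+y) end at (275,243).

```bash
cat > h.py <<'E'
import cv2,numpy as np
from station import ctrl
def K(c): return np.array([[c["fx"],0,c["cx"]],[0,c["fy"],c["cy"]],[0,0,1.]])
def proj(c,P):
    E=c["extrinsics"];p=(np.atleast_2d(P)-E[:3,3])@E[:3,:3]*[1,-1,-1]
    return cv2.projectPoints(p,np.zeros(3),np.zeros(3),K(c),np.array([c["k1"],0,0,0.]))[0][:,0]
def ray(c,uv):
    s=cv2.undistortPoints(np.array(uv,float).reshape(1,1,2),K(c),np.array([c["k1"],0,0,0.]))[0,0]
    E=c["extrinsics"];d=E[:3,:3]@[s[0],-s[1],-1.];return E[:3,3],d/np.linalg.norm(d)
def onz(c,uv,z):
    o,d=ray(c,uv);return o+d*(z-o[2])/d[2]
def tri(c1,u1,c2,u2):
    (o1,d1),(o2,d2)=ray(c1,u1),ray(c2,u2)
    t=np.linalg.lstsq(np.c_[d1,-d2],o2-o1,rcond=None)[0]
    a,b=o1+d1*t[0],o2+d2*t[1];return (a+b)/2,np.linalg.norm(a-b)
def snap(name,tag=None):
    c=ctrl.camera(name)
    if tag: cv2.imwrite(f"pics/{tag}.png",c["pixels"])
    return c
def blobs(mask,amin=5):
    n,l,s,ce=cv2.connectedComponentsWithStats(mask.astype(np.uint8))
    return [(tuple(ce[i].round(1)),s[i].tolist()) for i in range(1,n) if s[i][4]>=amin]
E
python3 - <<'E'
from h import *
t=cv2.imread("pics/a_top.png");s=cv2.imread("pics/a_scene.png")
A=cv2.resize(t[160:262,150:430],None,fx=2.85,fy=2.85,interpolation=cv2.INTER_CUBIC)
B=cv2.resize(s[180:290,150:430],None,fx=2.75,fy=2.75,interpolation=cv2.INTER_CUBIC)
w=min(A.shape[1],B.shape[1]);cv2.imwrite("pics/b.png",np.vstack([A[:,:w],B[:,:w]]))
for im in(t,s):
    h=cv2.cvtColor(im,cv2.COLOR_BGR2HSV);H,S,V=h[...,0].astype(int),h[...,1],h[...,2]
    ok=np.zeros(H.shape,bool);ok[160:290,140:430]=1
    for nm,m in(("grey",(S<45)&(V>100)&ok),("yellow",(abs(H-28)<6)&(S>150)&ok&(V>120)),("red",((H<6)|(H>174))&(S>150)&ok)):
        print(nm)
        n,l=cv2.connectedComponents(m.astype(np.uint8))
        for i in range(1,n):
            ys,xs=np.where(l==i)
            if len(xs)>25: print(len(xs),xs.mean().round(1),ys.mean().round(1),cv2.boxPoints(cv2.minAreaRect(np.c_[xs,ys].astype(np.float32))).round(1).tolist())
E
```

```text
grey
1939 286.6 186.5 [[256.1000061035156, 201.10000610351562], [258.29998779296875, 168.0], [317.1000061035156, 171.89999389648438], [314.8999938964844, 205.10000610351562]]
2019 382.0 188.3 [[351.0, 205.0], [351.0, 172.0], [412.0, 172.0], [412.0, 205.0]]
1954 195.5 195.5 [[166.0, 212.0], [166.0, 179.0], [226.0, 179.0], [226.0, 212.0]]
115 147.9 206.4 [[135.3000030517578, 220.1999969482422], [154.1999969482422, 188.6999969482422], [159.3000030517578, 191.8000030517578], [140.39999389648438, 223.3000030517578]]
1817 307.7 242.9 [[259.3999938964844, 232.6999969482422], [355.29998779296875, 228.1999969482422], [356.5, 252.0], [260.5, 256.5]]
410 162.7 246.8 [[152.0, 236.0], [174.0, 236.0], [174.0, 258.0], [152.0, 258.0]]
27 250.0 278.0 [[263.0, 278.0], [263.0, 278.0], [237.0, 278.0], [237.0, 278.0]]
28 354.5 280.0 [[368.0, 280.0], [368.0, 280.0], [341.0, 280.0], [341.0, 280.0]]
yellow
red
45 273.0 242.7 [[271.0, 237.0], [275.0, 237.0], [275.0, 248.0], [271.0, 248.0]]
grey
119 148.4 162.8 [[140.0, 160.0], [158.0, 160.0], [158.0, 166.0], [140.0, 166.0]]
50 164.8 202.6 [[151.8000030517578
[... 1554 characters left out ...]
43.0, 285.0], [366.0, 285.0], [366.0, 289.0]]
yellow
116 271.9 211.9 [[239.8000030517578, 208.10000610351562], [240.8000030517578, 202.5], [299.1000061035156, 212.1999969482422], [298.20001220703125, 217.89999389648438]]
red
35 314.4 193.9 [[310.8999938964844, 198.3000030517578], [313.8999938964844, 189.3000030517578], [317.5, 190.5], [314.5, 199.5]]
90 145.0 208.2 [[138.6999969482422, 205.39999389648438], [150.39999389648438, 203.39999389648438], [151.6999969482422, 211.39999389648438], [140.10000610351562, 213.3000030517578]]
50 174.8 285.2 [[170.8000030517578, 281.0], [176.60000610351562, 279.8999938964844], [178.39999389648438, 288.8999938964844], [172.60000610351562, 290.1000061035156]]
```

View pics/b.png

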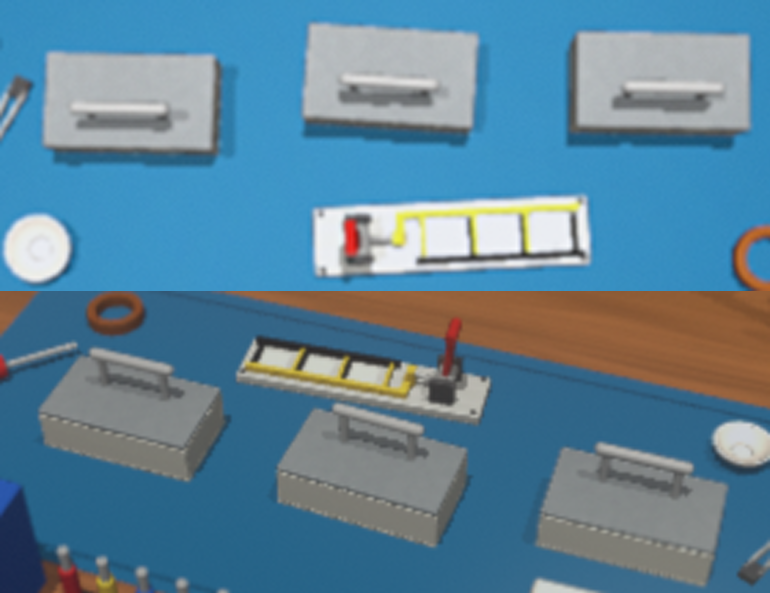

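The crops show each lid's bar ends clearly in both views. The carrier and its three pockets are visible, and the lever stands upright. Next I triangulate the bar ends, the lever tip and the carrier corners.

Run:
```python
from h import *
import pickle
ct=snap("top");cs=snap("scene")
T=lambda x,y:(150+(x+.5)/2.85-.5,160+(y+.5)/2.85-.5)
S=lambda x,y:(150+(x+.5)/2.75-.5,180+(y-291+.5)/2.75-.5)
pr={"L+y":((72,106),(598,449),0),"L-y":((168,111),(690,468),0)}
H={"left":[((72,106),(690,468)),((168,111),(598,449))],"mid":[((340,78),(421,429)),((437,85),(336,409))],"right":[((623,89),(171,370)),((722,89),(92,353))]}
for k,v in H.items():
    P=[tri(ct,T(*a),cs,S(*b)) for a,b in v]
    d=P[0][0]-P[1][0]
    print(k,[ (p.round(4),round(e,4)) for p,e in P],"mid",((P[0][0]+P[1][0])/2).round(4),"len",np.linalg.norm(d).round(4),"yaw",round(np.arctan2(-d[0],d[1]),3))
print("lever",tri(ct,T(351,236),cs,S(455,323)))
for n,a,b in(("carr -y-x",(589,263),(255,338)),("carr +y-x",(318,276),(490,376))): print(n,tri(ct,T(*a),cs,S(*b)))
for a in((315,207),(585,196),(589,263),(318,276)): print("carrier top z=.012",onz(ct,T(*a),.012).round(4))
for b in((482,420),(238,380),(490,376)): print("scene",onz(cs,S(*b),.012 if b[0]!=482 else .0).round(4))
# lids corners top face z=.046
for a in((47,52),(217,56),(217,150),(45,147),(309,24),(478,35),(471,130),(304,120),(577,33),(748,35),(748,130),(572,131)): print("lid",onz(ct,T(*a),.0465).round(4))
# pockets
for a in((418,240),(423,215),(473,240),(525,237),(577,235),(358,236)): print("rib",onz(ct,T(*a),.019).round(4))
```

```text
left [(array([0.5359, 0.2811, 0.0856]), np.float64(0.0002)), (array([0.5332, 0.2006, 0.0807]), np.float64(0.0022))] mid [0.5346 0.2408 0.0832] len 0.0807 yaw -0.034
mid [(array([0.563 , 0.0524, 0.0866]), np.float64(0.001)), (array([ 0.5584, -0.0285,  0.0824]), np.float64(0.0019))] mid [0.5607 0.0119 0.0845] len 0.0812 yaw -0.058
right [(array([ 0.5574, -0.1867,  0.0832]), np.float64(0.0014)), (array([ 0.5582, -0.2686,  0.0825]), np.float64(0.0008))] mid [ 0.5578 -0.2277  0.0829] len 0.0819 yaw 0.01
lever (array([0.42862722, 0.04199147, 0.09868198]), np.float64(0.002873447020831313))
carr -y-x (array([ 0.41175786, -0.16865529,  0.01232139]), np.float64(0.0007523893934561777))
carr +y-x (array([0.39567284, 0.0729912 , 0.01494955]), np.float64(0.0011288632051435015))
carrier top z=.012 [0.4575 0.0767 0.012 ]
carrier top z=.012 [ 0.4712 -0.1649  0.012 ]
carrier top z=.012 [ 0.4116 -0.1683  0.012 ]
carrier top z=.012 [0.3958 0.0726 0.012 ]
scene [0.4437 0.0792 0.    ]
scene [ 0.477  -0.1603  0.012 ]
scene [0.3921 0.0728 0.012 ]
lid [0.5895 0.3161 0.0465]
lid [0.5878 0.1642 0.0465]
lid [0.5041 0.1616 0.0465]
lid [0.5046 0.314  0.0465]
lid [0.6175 0.0832 0.0465]
lid [ 0.6094 -0.0662  0.0465]
lid [ 0.525  -0.0607  0.0465]
lid [0.5318 0.0857 0.0465]
lid [ 0.6122 -0.1529  0.0465]
lid [ 0.6122 -0.3017  0.0465]
lid [ 0.5284 -0.3004  0.0465]
lid [ 0.5254 -0.1485  0.0465]
rib [ 0.4292 -0.0161  0.019 ]
rib [ 0.4515 -0.0203  0.019 ]
rib [ 0.4301 -0.0649  0.019 ]
rib [ 0.4335 -0.1109  0.019 ]
rib [ 0.436  -0.1567  0.019 ]
rib [0.4319 0.0373 0.019 ]
```

Bar heights come out at 83-84 mm against 81.5 expected. The carrier yaw is about 0.06 and the lever tip is at (.429, .042), both consistent with the text. Now I turn the tool so it closes along world x and go above the left lid.

The manual's scale: shifts go in shares of 50 mm and turns go in shares of 180 degrees. Converting my numbers, 0.1418 rad / 3.1416 = 0.0451.

```bash
python3 shift.py '[{"turn_vec":[0, 0, 0.0451]}, {"turn_vec":[0, 0, 0.0451]}, {"turn_vec":[0, 0, 0.0451]}, {"turn_vec":[0, 0, 0.0451]}, {"turn_vec":[0, 0, 0.0451]}, {"turn_vec":[0, 0, 0.0451]}, {"turn_vec":[0, 0, 0.0451]}, {"turn_vec":[0, 0, 0.0451]}, {"turn_vec":[0, 0, 0.0451]}]' 0.05; python3 shift.py '[{"d":[-0.6, 0.8, 0]}, {"d":[-0.6, 0.8, 0]}, {"d":[-0.6, 0.8, 0]}, {"d":[-0.6, 0.8, 0]}, {"d":[-0.6, 0.8, 0]}, {"d":[-0.6, 0.8, 0]}, {"d":[-0.6, 0.8, 0]}, {"d":[-0.6, 0.8, 0]}, {"d":[-0.6, 0.8, 0]}, {}]'
```

```text
time_s: 1.1
ee_pos: [0.1676, 0.5237, 0.2273]
eef_rot: [-3.141, 0.0, 1.55]
force: [-0.6, 0.1, -0.6]
grip_width: 0.0503
grip_force: 0.0
time_s: 2.1
ee_pos: [0.5267, 0.2446, 0.2267]
eef_rot: [-3.141, 0.001, 1.551]
force: [-0.0, -0.5, -0.2]
grip_width: 0.0499
grip_force: 0.0
```

```bash
python3 shift.py '[{"d":[-0.08, 0.16, 0.6]}, {"d":[0, 0, 0.8]}, {"d":[0, 0, 0.7]}, {"d":[0, 0, 0.4]}, {"d":[0, 0, 0.32]}, {}]' 0.05;python3 shift.py '[{}, {}, {}, {}, {}]' 0 15
```

```text
time_s: 2.7
ee_pos: [0.5301, 0.2443, 0.0843]
eef_rot: [-3.138, 0.001, 1.556]
force: [0.3, 0.2, 0.1]
grip_width: 0.0498
grip_force: 0.0
time_s: 3.2
ee_pos: [0.5325, 0.2443, 0.087]
eef_rot: [3.139, -0.001, 1.556]
force: [26.8, -0.3, -12.5]
grip_width: 0.0134
grip_force: 13.6
```

Converted, 0.004 m is 0.08.

```bash
python3 shift.py '[{"d":[0, 0.08, 0]}, {}, {}]' 0 15
```

```text
time_s: 3.5
ee_pos: [0.5345, 0.2443, 0.0868]
eef_rot: [-3.139, 0.0, 1.556]
force: [-9.3, -0.3, 7.6]
grip_width: 0.0102
grip_force: 15.0
```

Converted, 0.0104 m is 0.208, 0.0092 m is 0.184.

```bash
python3 shift.py '[{"d":[0, 0.142, -0.16]}, {"d":[0, 0.164, -0.134]}, {"d":[0, 0.184, -0.108]}, {"d":[0, 0.198, -0.076]}, {"d":[0, 0.208, -0.046]}, {}]' 0 10; python3 shift.py '[{"d":[0, 0.212, -0.012]}, {"d":[0, 0.212, 0.022]}, {"d":[0, 0.206, 0.054]}, {"d":[0, 0.194, 0.084]}, {"d":[0, 0.18, 0.116]}, {}]'
```

```text
time_s: 4.1
ee_pos: [0.5812, 0.2437, 0.1135]
eef_rot: [3.14, -0.001, 1.555]
force: [-0.3, 0.1, 9.8]
grip_width: 0.0106
grip_force: 10.0
time_s: 4.7
ee_pos: [0.6313, 0.2427, 0.0986]
eef_rot: [3.141, -0.0, 1.555]
force: [2.9, 0.2, 1.5]
grip_width: 0.0108
grip_force: 10.0
```

Converted, -0.04 m is -0.8, -0.03 m is -0.6, 0.034 rad / 3.1416 = 0.0108.

```bash
python3 shift.py '[{}, {}, {"d":[0, 0, -0.2]}, {"d":[0, 0, -0.4]}, {"d":[0, 0, -0.6]}, {"d":[0, 0, -0.8]}, {"turn_vec":[0, 0, 0.0108]}]' 0.03; python3 shift.py '[{"d":[-0.8, -0.272, 0]}, {"d":[-0.8, -0.272, 0]}, {"d":[-0.8, -0.272, 0]}, {"d":[-0.8, -0.272, 0]}, {"d":[-0.8, -0.272, 0]}, {"d":[-0.56, -0.272, 0]}, {}, {}]' 0.05
```

```text
time_s: 5.4
ee_pos: [0.6319, 0.2433, 0.2068]
eef_rot: [3.133, -0.003, 1.522]
force: [0.5, -0.1, 0.6]
grip_width: 0.0303
grip_force: 0.0
time_s: 6.2
ee_pos: [0.5378, 0.0188, 0.2004]
eef_rot: [3.14, -0.0, 1.521]
force: [-0.1, -0.3, 0.0]
grip_width: 0.0502
grip_force: 0.0
```

Converted, 0.03 m is 0.6, 0.023 m is 0.46.

```bash
python3 shift.py '[{"d":[-0.12, 0.46, 0.4]}, {"d":[0, 0, 0.6]}, {"d":[0, 0, 0.6]}, {"d":[0, 0, 0.4]}, {"d":[0, 0, 0.28]}, {}, {}]' 0.05;python3 shift.py '[{}, {}, {}, {}, {}]' 0 10
```

```text
time_s: 6.9
ee_pos: [0.561, 0.0124, 0.0863]
eef_rot: [3.141, -0.0, 1.522]
force: [-0.5, 0.5, 0.6]
grip_width: 0.0497
grip_force: 0.0
time_s: 7.4
ee_pos: [0.5605, 0.0119, 0.0856]
eef_rot: [3.141, 0.0, 1.522]
force: [-0.5, -0.2, 0.7]
grip_width: 0.0136
grip_force: 0.0
```

Converted, -0.04 m is -0.8, -0.03 m is -0.6, -0.05 rad / 3.1416 = -0.0159.

```bash
python3 shift.py '[{}, {}, {}]' 0 10; python3 shift.py '[{"d":[0, 0.142, -0.16]}, {"d":[0, 0.164, -0.134]}, {"d":[0, 0.184, -0.108]}, {"d":[0, 0.198, -0.076]}, {"d":[0, 0.208, -0.046]}, {}]' 0 10; python3 shift.py '[{"d":[0, 0.212, -0.012]}, {"d":[0, 0.212, 0.022]}, {"d":[0, 0.206, 0.054]}, {"d":[0, 0.194, 0.084]}, {"d":[0, 0.18, 0.116]}, {}]'; python3 shift.py '[{}, {}, {"d":[0, 0, -0.2]}, {"d":[0, 0, -0.4]}, {"d":[0, 0, -0.6]}, {"d":[0, 0, -0.8]}, {"turn_vec":[0, 0, -0.0159]}, {}]' 0.03
```

```text
time_s: 7.7
ee_pos: [0.5603, 0.0119, 0.0855]
eef_rot: [-3.141, 0.0, 1.522]
force: [-3.2, 0.7, 4.1]
grip_width: 0.0107
grip_force: 10.0
time_s: 8.3
ee_pos: [0.6062, 0.0096, 0.1124]
eef_rot: [3.14, 0.0, 1.522]
force: [-1.5, -1.0, 8.8]
grip_width: 0.0106
grip_force: 10.0
time_s: 8.9
ee_pos: [0.6562, 0.0071, 0.0976]
eef_rot: [3.141, 0.0, 1.521]
force: [2.5, -1.5, 0.0]
grip_width: 0.0107
grip_force: 10.0
time_s: 9.7
ee_pos: [0.6554, 0.0073, 0.2003]
eef_rot: [3.139, 0.0, 1.573]
force: [-0.1, -0.1, -0.7]
grip_width: 0.0297
grip_force: 0.0
```

Converted, -0.039 m is -0.78, -0.0163 m is -0.326.

```bash
python3 shift.py '[{"d":[-0.78, -0.326, 0]}, {"d":[-0.78, -0.326, 0]}, {"d":[-0.78, -0.326, 0]}, {"d":[-0.78, -0.326, 0]}, {"d":[-0.78, -0.326, 0]}, {"d":[-0.78, -0.326, 0]}, {}, {}, {}]' 0.05;python3 shift.py '[{"d":[0, 0, 0.4]}, {"d":[0, 0, 0.6]}, {"d":[0, 0, 0.4]}, {}]'
```

```text
time_s: 10.6
ee_pos: [0.5578, -0.2259, 0.1981]
eef_rot: [-3.141, -0.0, 1.572]
force: [-0.3, -0.6, -0.1]
grip_width: 0.0499
grip_force: 0.0
time_s: 11.0
ee_pos: [0.557, -0.2251, 0.1256]
eef_rot: [-3.137, -0.002, 1.573]
force: [0.4, 0.7, 0.6]
grip_width: 0.0499
grip_force: 0.0
```

Converted, 0.02 m is 0.4, 0.015 m is 0.3.

```bash
python3 shift.py '[{"d":[0, 0, 0.4]}, {"d":[-0.04, 0.02, 0.3]}, {"d":[0, 0, 0.1]}, {}]';python3 shift.py '[{}, {}, {}, {}, {}, {}, {}, {}]' 0 10
```

```text
time_s: 11.4
ee_pos: [0.5587, -0.2286, 0.0882]
eef_rot: [-3.141, -0.0, 1.572]
force: [0.7, 0.7, -0.1]
grip_width: 0.05
grip_force: 0.0
time_s: 12.2
ee_pos: [0.5587, -0.2289, 0.0885]
eef_rot: [-3.142, 0.0, 1.572]
force: [-1.4, -0.0, 1.5]
grip_width: 0.0104
grip_force: 10.0
```

Converted, 0.0104 m is 0.208, 0.0099 m is 0.198.

```bash
python3 shift.py '[{"d":[0, 0.142, -0.16]}, {"d":[0, 0.164, -0.134]}, {"d":[0, 0.184, -0.108]}, {"d":[0, 0.198, -0.076]}, {"d":[0, 0.208, -0.046]}, {}]' 0 10; python3 shift.py '[{"d":[0, 0.212, -0.012]}, {"d":[0, 0.212, 0.022]}, {"d":[0, 0.206, 0.054]}, {"d":[0, 0.194, 0.084]}, {"d":[0, 0.18, 0.116]}, {}]'; python3 shift.py '[{}, {}, {"d":[0, 0, -0.2]}, {"d":[0, 0, -0.4]}, {"d":[0, 0, -0.6]}, {"d":[0, 0, -1]}, {"d":[0, 0, -1]}, {"d":[0, 0, -0.4]}]' 0.03;  python3 shift.py '[{"d":[0, -0.9, 0], "turn_vec":[0, 0, 0.0446]}, {"d":[0, -0.9, 0], "turn_vec":[0, 0, 0.0446]}, {"d":[0, -0.9, 0], "turn_vec":[0, 0, 0.0446]}, {"d":[0, -0.9, 0], "turn_vec":[0, 0, 0.0446]}, {"d":[0, -0.9, 0], "turn_vec":[0, 0, 0.0446]}, {"turn_vec":[0, 0, 0.0446]}, {"turn_vec":[0, 0, 0.0446]}, {"turn_vec":[0, 0, 0.0446]}, {"turn_vec":[0, 0, 0.0446]}, {"turn_vec":[0, 0, 0.0446]}]' 0.03
python3 - <<'E'
from h import *
t=snap("top","c_top")["pixels"];s=snap("scene","c_scene")["pixels"]
A=cv2.resize(t[150:262,150:430],None,fx=2.8,fy=2.8,interpolation=cv2.INTER_CUBIC)
B=cv2.resize(s[180:285,150:430],None,fx=2.7,fy=2.7,interpolation=cv2.INTER_CUBIC)
w=min(A.shape[1],B.shape[1]);cv2.imwrite("pics/c.png",np.vstack([A[:,:w],B[:,:w]]));print(A.shape)
E
```

```text
time_s: 12.8
ee_pos: [0.6045, -0.2291, 0.1156]
eef_rot: [3.14, 0.001, 1.572]
force: [-1.8, -0.7, 8.6]
grip_width: 0.0104
grip_force: 10.0
time_s: 13.4
ee_pos: [0.6545, -0.2289, 0.1008]
eef_rot: [3.14, 0.0, 1.572]
force: [2.4, -2.8, 0.7]
grip_width: 0.0106
grip_force: 10.0
time_s: 14.2
ee_pos: [0.654, -0.2288, 0.2885]
eef_rot: [3.134, 0.003, 1.572]
force: [-0.3, 0.1, 0.4]
grip_width: 0.03
grip_force: 0.0
time_s: 15.2
ee_pos: [0.4413, -0.1678, 0.2823]
eef_rot: [3.141, -0.001, 0.166]
force: [0.5, -0.6, -0.7]
grip_width: 0.0298
grip_force: 0.0
(314, 784, 3)
```

View pics/c.png

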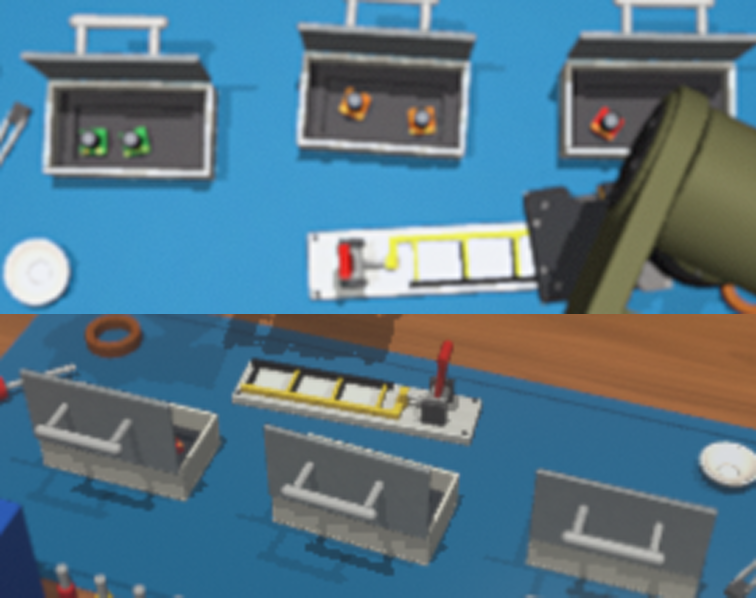

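All three lids stand open. The left case holds two green modules, with barrel tops at crop (93,139) and (134,139). The middle case holds orange and the right holds red. The lids hide the greens from the scene camera, so I compare the barrel tops (z .036) with the base plates (z .016) instead.

```bash
cat > g.py <<'E'
from h import *
def greens(c,x0=150,x1=430):
    im=c["pixels"];h=cv2.cvtColor(im,cv2.COLOR_BGR2HSV);H,S,V=h[...,0].astype(int),h[...,1],h[...,2]
    m=(abs(H-60)<14)&(S>110)&(V>60);m[:150]=0;m[265:]=0;m[:,:150]=0;m[:,430:]=0
    mm=cv2.morphologyEx(m.astype(np.uint8),cv2.MORPH_CLOSE,np.ones((5,5)))
    return blobs(mm,20),m
E
python3 - <<'E'
from g import *
c=snap("top");b,m=greens(c)
for ce,s in b:
    cen=(s[0]+s[2]/2-.5,s[1]+s[3]/2-.5)
    print(ce,s,"base bbox centre@.016",onz(c,cen,.016).round(4))
T=lambda x,y:(150+(x+.5)/2.8-.5,150+(y+.5)/2.8-.5)
for p in((93,139),(134,139)): print("top",onz(c,T(*p),.036).round(4))
for p in((50,86),(213,86),(214,175),(45,174)): print("rim",onz(c,T(*p),.040).round(4))
t=cv2.imread("pics/c_top.png")[185:215,165:230];cv2.imwrite("pics/d.png",cv2.resize(t,None,fx=12,fy=12,interpolation=cv2.INTER_NEAREST))
E
```

```text
(np.float64(185.4), np.float64(200.4)) [182, 196, 6, 9, 35] base bbox centre@.016 [0.5377 0.2745 0.016 ]
(np.float64(199.9), np.float64(200.5)) [195, 196, 8, 9, 35] base bbox centre@.016 [0.5383 0.2381 0.016 ]
top [0.5368 0.2737 0.036 ]
top [0.5373 0.2363 0.036 ]
rim [0.5844 0.3142 0.04  ]
rim [0.5862 0.1652 0.04  ]
rim [0.5052 0.1618 0.04  ]
rim [0.5038 0.3151 0.04  ]
```

View pics/d.png

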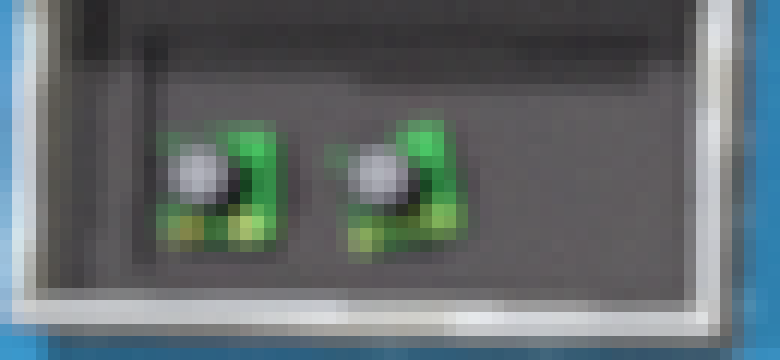

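Converted, 0.083 rad / 3.1416 = 0.0264.

```bash
python3 shift.py '[{"turn_vec":[0, 0, 0.0264]}, {"turn_vec":[0, 0, 0.0264]}, {}]' 0.028;  python3 shift.py '[{"d":[0.22, -0.9, 0]}, {"d":[0.22, -0.9, 0]}, {"d":[0.22, -0.9, 0]}, {"d":[0.22, -0.9, 0]}, {"d":[0.22, -0.9, 0]}, {"d":[0.22, -0.9, 0]}, {"d":[0.22, -0.9, 0]}, {"d":[0.22, -0.9, 0]}, {"d":[0, -0.8, 0]}, {}]'; python3 shift.py '[{"d":[0, 0, 0.8]}, {"d":[0, 0, 0.8]}, {"d":[0, 0, 0.6]}, {"d":[0, 0, 0.4]}, {}, {}]'
```

```text
time_s: 15.65
ee_pos: [0.4415, -0.1679, 0.2818]
eef_rot: [3.141, -0.0, 0.008]
force: [0.1, -0.1, 0.7]
grip_width: 0.0277
grip_force: 0.0
time_s: 16.65
ee_pos: [0.5267, 0.2364, 0.2809]
eef_rot: [-3.141, 0.001, 0.015]
force: [-0.5, -1.3, 0.0]
grip_width: 0.0286
grip_force: 0.0
time_s: 17.25
ee_pos: [0.5277, 0.2322, 0.1524]
eef_rot: [-3.141, -0.001, 0.008]
force: [0.1, -0.4, -0.2]
grip_width: 0.0282
grip_force: 0.0
```

Converted, 0.04 m is 0.8, 0.0095 m is 0.19, 0.02 rad / 3.1416 = 0.0064.

```bash
python3 shift.py '[{"d":[0.19, -0.086, 0], "turn_vec":[0, 0, 0.0064]}, {"d":[0, 0, 0.8]}, {"d":[0, 0, 0.6]}, {}, {}, {}]'
```

```text
time_s: 17.85
ee_pos: [0.538, 0.2372, 0.0841]
eef_rot: [-3.14, -0.003, -0.014]
force: [-0.1, -0.2, 0.2]
grip_width: 0.0279
grip_force: 0.0
```

Converted, 0.02 m is 0.4, 0.015 m is 0.3.

```bash
python3 shift.py '[{"d":[0, 0.01, 0.4]}, {"d":[0, 0, 0.3]}, {"d":[0, 0, 0.12]}, {}, {}]'; python3 shift.py '[{}, {}, {}, {}, {}, {}]' 0 10
```

```text
time_s: 18.35
ee_pos: [0.5372, 0.2365, 0.0411]
eef_rot: [-3.141, -0.001, -0.014]
force: [-0.3, -0.8, 0.1]
grip_width: 0.0277
grip_force: 0.0
time_s: 18.95
ee_pos: [0.5372, 0.2365, 0.041]
eef_rot: [-3.141, -0.001, -0.014]
force: [-0.3, 0.5, 5.2]
grip_width: 0.0156
grip_force: 10.0
```

Converted, -0.04 m is -0.8, -0.01 m is -0.2, -0.037 rad / 3.1416 = -0.0118.

```bash
python3 shift.py '[{"d":[0, 0, -0.2]}, {"d":[0, 0, -0.6]}, {"d":[0, 0, -0.8]}, {"d":[-0.4, 0, 0], "turn_vec":[0, 0, -0.0118]}, {"d":[-0.4, 0, 0], "turn_vec":[0, 0, -0.0118]}, {}]' 0 20; python3 shift.py '[{"d":[-0.1, 0.8, 0]}, {"d":[-0.1, 0.8, 0]}, {"d":[-0.1, 0.8, 0]}, {"d":[-0.1, 0.8, 0]}, {"d":[-0.1, 0.8, 0]}, {"d":[-0.1, 0.8, 0]}, {"d":[-0.1, 0.8, 0]}, {"d":[-0.1, 0.8, 0]}, {"d":[0, 0.7, 0]}, {}]'
```

```text
time_s: 19.55
ee_pos: [0.4954, 0.2363, 0.1211]
eef_rot: [3.142, 0.0, 0.061]
force: [0.3, 0.7, -0.2]
grip_width: 0.0151
grip_force: 20.0
time_s: 20.55
ee_pos: [0.4785, -0.1242, 0.1208]
eef_rot: [3.141, -0.001, 0.055]
force: [0.3, -0.1, 0.2]
grip_width: 0.0154
grip_force: 20.0
```

Converted, -0.02 m is -0.4, 0.004 m is 0.08.

```bash
python3 shift.py '[{"d":[-0.4, 0.08, 0]}, {"d":[-0.4, 0.08, 0]}, {"d":[0, 0, 0.4]}, {"d":[0, 0, 0.4]}, {}, {}]'
```

```text
time_s: 21.15
ee_pos: [0.439, -0.1308, 0.0809]
eef_rot: [-3.141, 0.0, 0.059]
force: [0.5, -0.0, 0.6]
grip_width: 0.0153
grip_force: 20.0
```

Converted, 0.015 m is 0.3, 0.01 m is 0.2.

```bash
python3 shift.py '[{"d":[0, 0.07, 0.2]}, {"d":[0, 0, 0.3]}, {"d":[0, 0, 0.16]}, {"d":[0, 0, 0.05]}, {}, {}]'
```

```text
time_s: 21.75
ee_pos: [0.4391, -0.1345, 0.0453]
eef_rot: [3.141, -0.001, 0.06]
force: [0.5, -0.4, 0.1]
grip_width: 0.0152
grip_force: 20.0
```

Run:
```python
from h import *
t=snap("top","e_top")["pixels"];s=snap("scene","e_scene")["pixels"]
A=cv2.resize(t[180:262,160:400],None,fx=3,fy=3,interpolation=cv2.INTER_CUBIC)
B=cv2.resize(s[160:270,220:460],None,fx=3,fy=3,interpolation=cv2.INTER_CUBIC)
cv2.imwrite("pics/e.png",np.vstack([A,B]))
```

```text
(no output)
```

View pics/e.png

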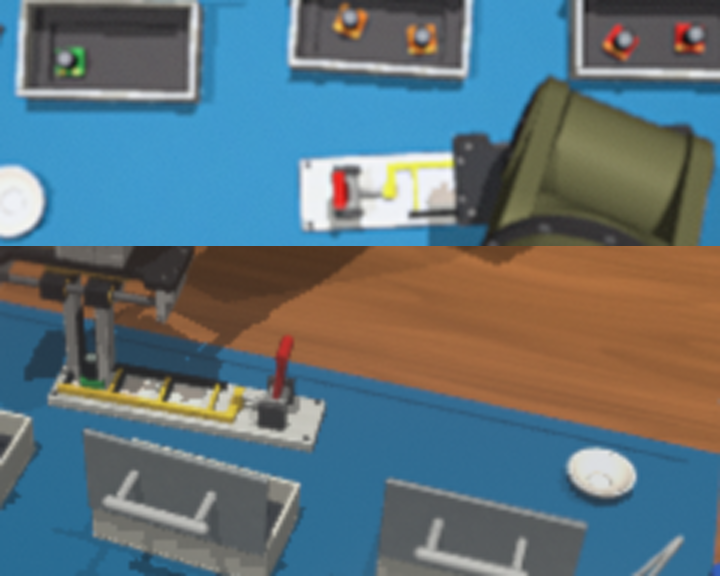

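The first module stands in the -y end pocket (green base at crop (92,383)). The other green is still in its place. I lower slightly, release, and go back for it.

Converted, 0.001 m is 0.02.

```bash
python3 shift.py '[{"d":[0, 0, 0.02]}, {}]'; python3 shift.py '[{}, {}, {}, {"d":[0, 0, -0.2]}, {"d":[0, 0, -0.6]}, {"d":[0, 0, -0.8]}, {"d":[0, 0, -0.8], "turn_vec":[0, 0, 0.0118]}, {"turn_vec":[0, 0, 0.0118]}]' 0.028;python3 shift.py '[{"d":[0.2, -0.9, 0]}, {"d":[0.2, -0.9, 0]}, {"d":[0.2, -0.9, 0]}, {"d":[0.2, -0.9, 0]}, {"d":[0.2, -0.9, 0]}, {"d":[0.2, -0.9, 0]}, {"d":[0.2, -0.9, 0]}, {"d":[0.2, -0.9, 0]}, {"d":[0.2, -0.9, 0]}, {}]'
python3 - <<'E'
from g import *
c=snap("top","f_top");b,m=greens(c)
for ce,s in b:
    cen=(s[0]+s[2]/2-.5,s[1]+s[3]/2-.5)
    print(ce,s,onz(c,cen,.016).round(4))
E
```

```text
time_s: 22.05
ee_pos: [0.4392, -0.1345, 0.0449]
eef_rot: [3.141, -0.001, 0.06]
force: [-5.0, 1.4, 15.1]
grip_width: 0.0154
grip_force: 20.0
time_s: 22.85
ee_pos: [0.4406, -0.1351, 0.1695]
eef_rot: [3.139, -0.008, -0.016]
force: [-0.6, -0.0, -0.4]
grip_width: 0.0278
grip_force: 0.0
time_s: 23.85
ee_pos: [0.5346, 0.2735, 0.1641]
eef_rot: [-3.141, -0.0, -0.01]
force: [0.8, -1.4, 0.1]
grip_width: 0.0276
grip_force: 0.0
```

Run:
```python
from h import *
t=cv2.imread("pics/f_top.png");s=snap("scene")["pixels"]
A=cv2.resize(t[180:262,160:400],None,fx=3,fy=3,interpolation=cv2.INTER_CUBIC)
B=cv2.resize(s[160:270,220:460],None,fx=3,fy=3,interpolation=cv2.INTER_CUBIC)
cv2.imwrite("pics/f.png",np.vstack([A,B]))
```

```text
(no output)
```

View pics/f.png

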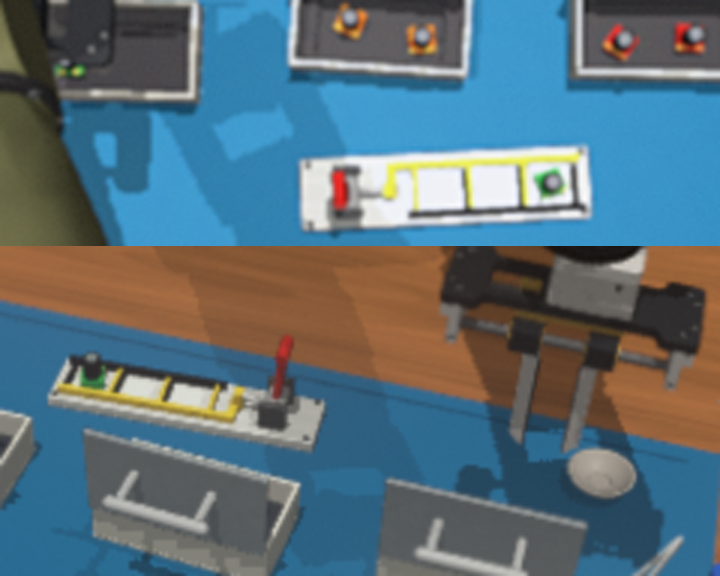

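Module 1 stands upright in its pocket (crop (550,183)). The other green's brass stripe is still at (70,70), unmoved. I go down on it.

The manual's scale: shifts go in shares of 50 mm and turns go in shares of 180 degrees. Converting my numbers, 0.03 m is 0.6, 0.02 m is 0.4.

```bash
python3 shift.py '[{"d":[0.05, -0.01, 0.6]}, {"d":[0, 0, 0.6]}, {"d":[0, 0, 0.4]}, {}, {}, {}]'
```

```text
time_s: 24.55
ee_pos: [0.5379, 0.2695, 0.0858]
eef_rot: [-3.141, -0.002, -0.015]
force: [-0.4, -0.4, -0.1]
grip_width: 0.028
grip_force: 0.0
```

Converted, 0.02 m is 0.4, 0.018 m is 0.36.

```bash
python3 shift.py '[{"d":[0, -0.09, 0]}, {}, {"d":[0, 0, 0.4]}, {"d":[0, 0, 0.36]}, {"d":[0, 0, 0.13]}, {}, {}]'
```

```text
time_s: 25.25
ee_pos: [0.5376, 0.2744, 0.0403]
eef_rot: [-3.141, -0.001, -0.014]
force: [0.9, -0.1, 0.2]
grip_width: 0.0281
grip_force: 0.0
```

```bash
python3 shift.py '[{}, {}, {}, {}, {}, {}]' 0 10
```

```text
time_s: 25.85
ee_pos: [0.5375, 0.2743, 0.0401]
eef_rot: [-3.141, -0.001, -0.014]
force: [-0.3, -0.1, 5.4]
grip_width: 0.0156
grip_force: 10.0
```

Converted, -0.05 m is -1, -0.04 m is -0.8, -0.037 rad / 3.1416 = -0.0118.

```bash
python3 shift.py '[{"d":[0, 0, -0.2]}, {"d":[0, 0, -0.8]}, {"d":[0, 0, -1]}, {"d":[-0.4, 0, 0], "turn_vec":[0, 0, -0.0118]}, {"d":[-0.4, 0, 0], "turn_vec":[0, 0, -0.0118]}, {}]' 0 20; python3 shift.py '[{"d":[-0.1, 0.8, 0]}, {"d":[-0.1, 0.8, 0]}, {"d":[-0.1, 0.8, 0]}, {"d":[-0.1, 0.8, 0]}, {"d":[-0.1, 0.8, 0]}, {"d":[-0.1, 0.8, 0]}, {"d":[-0.2, 0.8, 0]}, {"d":[-0.4, 0.8, 0]}, {"d":[-0.4, 0.78, 0]}, {}]';python3 shift.py '[{"d":[0, 0, 0.4]}, {"d":[0, 0, 0.4]}, {"d":[0, 0, 0.4]}, {}, {}]'
```

```text
time_s: 26.45
ee_pos: [0.4958, 0.2742, 0.1403]
eef_rot: [-3.141, -0.0, 0.061]
force: [0.0, 0.4, 0.9]
grip_width: 0.0152
grip_force: 20.0
time_s: 27.45
ee_pos: [0.4377, -0.0927, 0.1398]
eef_rot: [3.141, 0.0, 0.054]
force: [0.5, -0.2, 0.6]
grip_width: 0.0157
grip_force: 20.0
time_s: 27.95
ee_pos: [0.4393, -0.0889, 0.08]
eef_rot: [-3.142, 0.0, 0.06]
force: [-0.6, -0.1, -0.7]
grip_width: 0.0155
grip_force: 20.0
```

Converted, 0.015 m is 0.3, 0.01 m is 0.2.

```bash
python3 shift.py '[{"d":[-0.06, 0, 0.2]}, {"d":[0, 0, 0.3]}, {"d":[0, 0, 0.16]}, {"d":[0, 0, 0.05]}, {}, {}]'; python3 shift.py '[{}, {}, {}, {"d":[0, 0, -0.2]}, {"d":[0, 0, -0.6]}, {"d":[0, 0, -0.8]}, {"d":[0, 0, -0.8]}, {}]' 0.028; python3 shift.py '[{"turn_vec":[0, 0, -0.0446]}, {"turn_vec":[0, 0, -0.0446]}, {"turn_vec":[0, 0, -0.0446]}, {"turn_vec":[0, 0, -0.0446]}, {"turn_vec":[0, 0, -0.0446]}, {"turn_vec":[0, 0, -0.0446]}, {"turn_vec":[0, 0, -0.0446]}, {"turn_vec":[0, 0, -0.0446]}, {"turn_vec":[0, 0, -0.0446]}, {"turn_vec":[0, 0, -0.0446]}]' 0.028; python3 shift.py '[{"turn_vec":[0, 0, -0.0446]}, {"d":[0.8, 0, 0]}, {"d":[0.8, 0, 0]}, {"d":[0.8, 0, 0]}, {"d":[0.8, 0, 0]}, {"d":[0.8, 0, 0]}, {"d":[0.8, 0, 0]}, {}]' 0
python3 - <<'E'
from h import *
t=snap("top","i_top")["pixels"];s=snap("scene")["pixels"]
A=cv2.resize(t[180:262,160:400],None,fx=3,fy=3,interpolation=cv2.INTER_CUBIC)
B=cv2.resize(s[160:270,220:460],None,fx=3,fy=3,interpolation=cv2.INTER_CUBIC)
cv2.imwrite("pics/i.png",np.vstack([A,B]))
E
```

```text
time_s: 28.55
ee_pos: [0.436, -0.0893, 0.0443]
eef_rot: [3.141, -0.001, 0.06]
force: [-0.9, 0.7, -0.1]
grip_width: 0.0152
grip_force: 20.0
time_s: 29.35
ee_pos: [0.4377, -0.0898, 0.1693]
eef_rot: [3.139, -0.008, 0.06]
force: [0.6, -0.3, -1.2]
grip_width: 0.028
grip_force: 0.0
time_s: 30.35
ee_pos: [0.4355, -0.0892, 0.1638]
eef_rot: [-3.141, -0.0, 1.465]
force: [-0.8, 0.3, 0.1]
grip_width: 0.0283
grip_force: 0.0
time_s: 31.15
ee_pos: [0.4282, 0.1539, 0.1638]
eef_rot: [-3.141, -0.0, 1.603]
force: [-0.3, 1.1, -0.3]
grip_width: 0.0005
grip_force: 0.0
```

View pics/i.png

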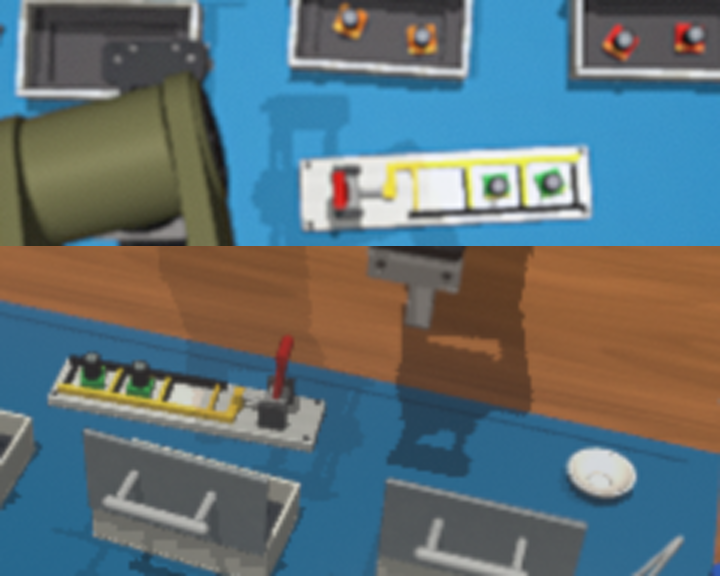

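Both green modules stand in pockets, and the left case is empty. I go over to the -y side of the lever with closed fingers.

Converted, -0.046 m is -0.92, -0.045 m is -0.9, -0.03 rad / 3.1416 = -0.0095.

```bash
python3 shift.py '[{"d":[-0.9, 0, 0], "turn_vec":[0, 0, -0.0095]}, {"d":[-0.9, 0, 0]}, {"d":[-0.92, 0, 0]}, {}, {}]' 0; python3 shift.py '[{"d":[0, 0, 0.4]}, {"d":[0, 0, 0.4]}, {"d":[0, 0, 0.4]}, {}, {}, {}]'
```

```text
time_s: 31.75
ee_pos: [0.4353, 0.0132, 0.1639]
eef_rot: [-3.141, -0.0, 1.626]
force: [-0.4, -0.6, 0.3]
grip_width: 0.0004
grip_force: 0.0
time_s: 32.35
ee_pos: [0.436, 0.0151, 0.105]
eef_rot: [3.14, 0.0, 1.63]
force: [0.4, -0.6, -0.6]
grip_width: 0.0009
grip_force: 0.0
```

Converted, 0.012 m is 0.24, 0.0086 m is 0.172.

```bash
python3 shift.py '[{"d":[0, -0.12, 0.1]}, {"d":[0.24, 0, 0]}, {"d":[0.172, 0, 0.02]}, {"d":[0.172, 0, 0.04]}, {"d":[0.152, 0, 0.08]}, {"d":[0.152, 0, 0.1]}, {"d":[0.1, 0, 0.11]}, {"d":[0.1, 0, 0.11]}, {}]' 0
python3 - <<'E'
from station import ctrl
print(ctrl.get_obs()["force"])
E
python3 shift.py '[{"d":[0.064, 0, 0.14]}, {"d":[0.064, 0, 0.15]}, {"d":[0, 0, 0.06]}, {}, {}]'
```

```text
time_s: 33.25
ee_pos: [0.426, 0.0696, 0.0754]
eef_rot: [-3.141, -0.0, 1.63]
force: [-0.3, -0.4, -0.7]
grip_width: 0.0006
grip_force: 0.0
[-0.30756138 -0.37572728 -0.68439999]
time_s: 33.75
ee_pos: [0.4259, 0.0751, 0.0583]
eef_rot: [-3.141, 0.0, 1.63]
force: [-0.7, 0.3, 0.4]
grip_width: 0.0008
grip_force: 0.0
```

Converted, -0.05 m is -1, -0.04 m is -0.8, 0.037 rad / 3.1416 = 0.0118.

```bash
python3 shift.py '[{"d":[0, 0, -0.8]}, {"d":[0, 0, -1]}, {"d":[0, 0, -0.8]}, {"d":[0.8, 0.4, -0.6], "turn_vec":[0, 0, 0.0118]}, {"d":[0.8, 0.4, 0], "turn_vec":[0, 0, 0.0118]}, {"d":[0.8, 0.4, 0]}, {"d":[0.8, 0, 0]}, {}]' 0.03
python3 - <<'E'
from h import *
t=snap("top","j_top")["pixels"];s=snap("scene","j_scene")["pixels"]
A=cv2.resize(t[150:262,150:430],None,fx=2.7,fy=2.7,interpolation=cv2.INTER_CUBIC)
B=cv2.resize(s[180:285,150:430],None,fx=2.7,fy=2.7,interpolation=cv2.INTER_CUBIC)
cv2.imwrite("pics/j.png",np.vstack([A,B]))
E
```

```text
time_s: 34.55
ee_pos: [0.4824, 0.2367, 0.2157]
eef_rot: [-3.141, -0.0, 1.559]
force: [0.6, -0.1, 0.2]
grip_width: 0.0298
grip_force: 0.0
```

View pics/j.png

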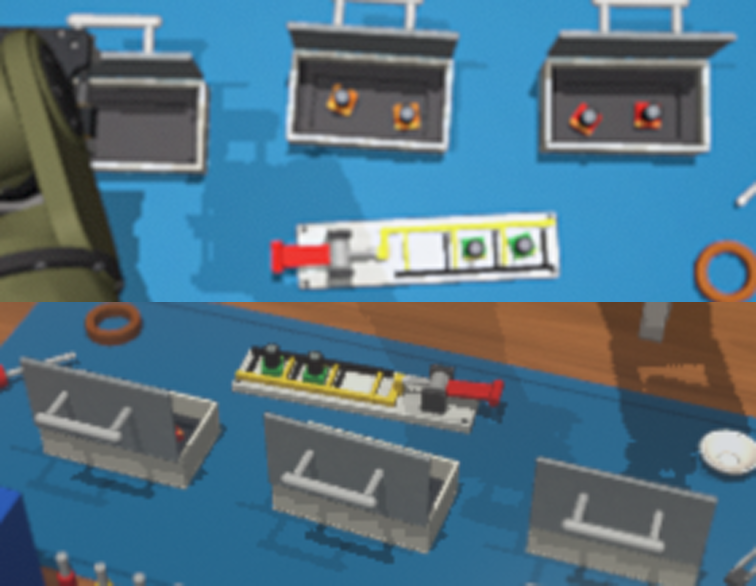

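The lever lies closed towards +y and both modules are upright in their pockets. I go back to the left handle where I released it.

```bash
python3 - <<'E'
from g import *
ct,cs=snap("top"),snap("scene")
q=[]
for c in(ct,cs):
    h=cv2.cvtColor(c["pixels"],cv2.COLOR_BGR2HSV).astype(int);m=((h[...,0]<6)|(h[...,0]>174))&(h[...,1]>150)&(h[...,2]>90)
    w=np.zeros_like(m)
    if c is ct:w[230:260,245:280]=1
    else: w[200:230,312:345]=1
    b=max(blobs(m&w,8),key=lambda b:b[1][4]);print(b);q.append(b)
t=(q[0][1][0]+2.3,q[0][1][1]+q[0][1][3]/2-.5);s=(q[1][1][0]+q[1][1][2]-2.5,q[1][1][1]+q[1][1][3]/2)
print("tip",tri(ct,t,cs,s))
E
python3 shift.py '[{"d":[0, 0.8, 0]}, {"d":[0, 0.8, 0]}, {"d":[0, 0.8, 0]}, {"d":[0.12, 0.58, 0]}, {}, {}, {}]' 0.03;python3 shift.py '[{"d":[0, 0, 0.6]}, {"d":[0, 0, 0.6]}, {}, {}, {}]'
```

```text
((np.float64(260.0), np.float64(244.5)), [251, 240, 21, 11, 158])
((np.float64(325.7), np.float64(212.3)), [315, 209, 21, 9, 118])
tip (array([0.42372212, 0.09344514, 0.03359285]), np.float64(0.0032760381346389937))
time_s: 35.45
ee_pos: [0.6312, 0.2365, 0.2168]
eef_rot: [3.141, -0.0, 1.555]
force: [-0.0, 0.1, -0.3]
grip_width: 0.0297
grip_force: 0.0
time_s: 35.95
ee_pos: [0.6322, 0.2374, 0.1588]
eef_rot: [3.139, -0.001, 1.556]
force: [-0.2, 0.1, 1.1]
grip_width: 0.0301
grip_force: 0.0
```

Lever tip z is 33.6 mm, against 33 expected when fully closed. Now I close the left lid.

Converted, 0.02 m is 0.4, 0.005 m is 0.1.

```bash
python3 shift.py '[{"d":[0.1, 0, 0.4]}, {"d":[0, 0, 0.4]}, {"d":[0, 0, 0.4]}, {}, {}]';python3 shift.py '[{}, {}, {}, {}, {}]' 0 10
```

```text
time_s: 36.45
ee_pos: [0.6323, 0.2423, 0.098]
eef_rot: [3.14, -0.001, 1.556]
force: [0.2, 0.1, -0.0]
grip_width: 0.03
grip_force: 0.0
time_s: 36.95
ee_pos: [0.6322, 0.2423, 0.097]
eef_rot: [3.14, -0.0, 1.556]
force: [1.1, 0.1, 4.0]
grip_width: 0.0107
grip_force: 10.0
```

Converted, -0.0106 m is -0.212, -0.0103 m is -0.206.

```bash
python3 shift.py '[{"d":[0, -0.18, -0.116]}, {"d":[0, -0.194, -0.084]}, {"d":[0, -0.206, -0.054]}, {"d":[0, -0.212, -0.022]}, {"d":[0, -0.212, 0.012]}, {}]' 0 10; python3 shift.py '[{"d":[0, -0.208, 0.046]}, {"d":[0, -0.198, 0.076]}, {"d":[0, -0.184, 0.108]}, {"d":[0, -0.164, 0.134]}, {"d":[0, -0.142, 0.16]}, {"d":[0, 0, 0.04]}, {}, {}]'
```

```text
time_s: 37.55
ee_pos: [0.581, 0.2429, 0.1103]
eef_rot: [3.141, 0.0, 1.556]
force: [-1.3, -1.5, 7.2]
grip_width: 0.0104
grip_force: 10.0
time_s: 38.35
ee_pos: [0.5348, 0.2437, 0.0805]
eef_rot: [-3.136, 0.001, 1.556]
force: [-14.9, -0.8, 8.3]
grip_width: 0.0107
grip_force: 10.0
```

Converted, -0.05 m is -1, -0.04 m is -0.8, 0.035 rad / 3.1416 = 0.0111.

```bash
python3 shift.py '[{}, {}, {}, {"d":[0, 0, -0.6]}, {"d":[0, 0, -0.8]}, {"d":[0, 0, -1], "turn_vec":[0, 0, 0.0111]}, {}, {}]' 0.04; python3 shift.py '[{"d":[-0.8, 0.44, 0]}, {"d":[-0.8, 0.44, 0]}, {"d":[-0.8, 0.44, 0]}, {"d":[-0.8, 0.44, 0]}, {"d":[-0.8, 0.44, 0]}, {"d":[-0.6, 0.46, 0]}, {}, {}, {}]' 0.03
```

```text
time_s: 39.15
ee_pos: [0.5371, 0.2437, 0.202]
eef_rot: [3.14, -0.001, 1.521]
force: [-0.5, -0.6, -1.2]
grip_width: 0.0404
grip_force: 0.0
time_s: 40.05
ee_pos: [0.6575, 0.0082, 0.2003]
eef_rot: [-3.14, -0.0, 1.522]
force: [-0.2, 0.5, 0.4]
grip_width: 0.0296
grip_force: 0.0
```

Converted, 0.03 m is 0.6, 0.022 m is 0.44.

```bash
python3 shift.py '[{"d":[0, -0.02, 0.6]}, {"d":[0, 0, 0.6]}, {"d":[0, 0, 0.4]}, {"d":[0, 0, 0.44]}, {}, {}]'; python3 shift.py '[{}, {}, {}, {}, {}]' 0 10;python3 shift.py '[{"d":[0, -0.18, -0.116]}, {"d":[0, -0.194, -0.084]}, {"d":[0, -0.206, -0.054]}, {"d":[0, -0.212, -0.022]}, {"d":[0, -0.212, 0.012]}, {}]' 0 10
```

```text
time_s: 40.65
ee_pos: [0.657, 0.0082, 0.0999]
eef_rot: [3.142, -0.0, 1.522]
force: [0.4, -0.2, 0.1]
grip_width: 0.03
grip_force: 0.0
time_s: 41.15
ee_pos: [0.6574, 0.0073, 0.0999]
eef_rot: [3.14, -0.0, 1.521]
force: [2.0, 1.3, 1.9]
grip_width: 0.0107
grip_force: 10.0
time_s: 41.75
ee_pos: [0.6065, 0.0099, 0.1134]
eef_rot: [3.141, -0.0, 1.521]
force: [-2.0, 1.2, 5.0]
grip_width: 0.0102
grip_force: 10.0
```

Converted, -0.0104 m is -0.208, -0.0099 m is -0.198.

```bash
python3 shift.py '[{"d":[0, -0.208, 0.046]}, {"d":[0, -0.198, 0.076]}, {"d":[0, -0.184, 0.108]}, {"d":[0, -0.164, 0.134]}, {"d":[0, -0.142, 0.16]}, {"d":[0, 0, 0.04]}, {}, {}]';python3 shift.py '[{}, {}, {}, {"d":[0, 0, -0.6]}, {"d":[0, 0, -0.8]}, {"d":[0, 0, -1], "turn_vec":[0, 0, -0.0159]}, {}, {}]' 0.04;  python3 shift.py '[{"d":[-0.8, 0.32, 0]}, {"d":[-0.8, 0.32, 0]}, {"d":[-0.8, 0.32, 0]}, {"d":[-0.8, 0.32, 0]}, {"d":[-0.8, 0.32, 0]}, {"d":[-0.82, 0.28, 0]}, {}, {}, {}]' 0.03
```

```text
time_s: 42.55
ee_pos: [0.5605, 0.0121, 0.0835]
eef_rot: [-3.136, 0.0, 1.521]
force: [-12.0, 0.5, 9.2]
grip_width: 0.0105
grip_force: 10.0
time_s: 43.35
ee_pos: [0.5625, 0.012, 0.2049]
eef_rot: [3.14, 0.0, 1.57]
force: [0.0, 0.1, -0.3]
grip_width: 0.0399
grip_force: 0.0
time_s: 44.25
ee_pos: [0.6559, -0.2279, 0.2033]
eef_rot: [-3.14, -0.001, 1.571]
force: [0.3, 0.8, -0.8]
grip_width: 0.0302
grip_force: 0.0
```

Converted, 0.03 m is 0.6, 0.022 m is 0.44.

```bash
python3 shift.py '[{"d":[0, -0.02, 0.6]}, {"d":[0, 0, 0.6]}, {"d":[0, 0, 0.4]}, {"d":[0, 0, 0.44]}, {}, {}]'; python3 shift.py '[{}, {}, {}, {}, {}]' 0 10;python3 shift.py '[{"d":[0, -0.18, -0.116]}, {"d":[0, -0.194, -0.084]}, {"d":[0, -0.206, -0.054]}, {"d":[0, -0.212, -0.022]}, {"d":[0, -0.212, 0.012]}, {}]' 0 10
```

```text
time_s: 44.85
ee_pos: [0.6553, -0.2281, 0.1031]
eef_rot: [3.141, 0.0, 1.572]
force: [0.3, 1.0, 0.8]
grip_width: 0.0301
grip_force: 0.0
time_s: 45.35
ee_pos: [0.6555, -0.229, 0.103]
eef_rot: [3.14, 0.0, 1.571]
force: [1.5, 0.9, 4.3]
grip_width: 0.0108
grip_force: 10.0
time_s: 45.95
ee_pos: [0.6044, -0.229, 0.1163]
eef_rot: [3.141, -0.0, 1.57]
force: [-1.2, 1.7, 5.8]
grip_width: 0.0107
grip_force: 10.0
```

Finish this lid, lift clear and back off to the right, then look.

Converted, -0.0104 m is -0.208, -0.0099 m is -0.198.

```bash
python3 shift.py '[{"d":[0, -0.208, 0.046]}, {"d":[0, -0.198, 0.076]}, {"d":[0, -0.184, 0.108]}, {"d":[0, -0.164, 0.134]}, {"d":[0, -0.142, 0.16]}, {"d":[0, 0, 0.04]}, {}, {}]';python3 shift.py '[{}, {}, {}, {"d":[0, 0, -0.6]}, {"d":[0, 0, -0.8]}, {"d":[0, 0, -1]}, {"d":[0, 0, -0.8]}, {}]' 0.04;  python3 shift.py '[{"d":[-0.6, -0.8, 0]}, {"d":[-0.6, -0.8, 0]}, {"d":[-0.6, -0.8, 0]}, {"d":[-0.6, -0.8, 0]}, {"d":[-0.6, -0.8, 0]}, {"d":[-0.6, -0.8, 0]}, {"d":[-0.4, -0.8, 0]}, {}]' 0.03;python3 - <<'E'
from h import *
t=snap("top","k_top")["pixels"];s=snap("scene","k_scene")["pixels"]
A=cv2.resize(t[160:262,150:430],None,fx=2.85,fy=2.85,interpolation=cv2.INTER_CUBIC)
B=cv2.resize(s[180:290,150:430],None,fx=2.75,fy=2.75,interpolation=cv2.INTER_CUBIC)
cv2.imwrite("pics/k.png",np.vstack([A[:,:770],B]))
# closed-lid check: pixel difference to start picture in the case areas
for n,im,R in(("top",t,[(160,170,232,218),(252,160,320,210),(345,165,415,210)]),("scene",s,[(340,225,418,288),(246,212,324,272),(158,192,235,250)])):
    a=cv2.imread(f"pics/a_{n}.png")
    for x0,y0,x1,y1 in R:
        d=cv2.absdiff(a,im)[y0:y1,x0:x1].max(2);p=cv2.phaseCorrelate(a[y0:y1,x0:x1,1].astype(np.float32),im[y0:y1,x0:x1,1].astype(np.float32));print(n,(d>40).sum(),np.round(p[0],2))
E
```

```text
time_s: 46.75
ee_pos: [0.5588, -0.229, 0.0869]
eef_rot: [-3.138, -0.001, 1.571]
force: [-10.7, 1.3, 8.2]
grip_width: 0.0106
grip_force: 10.0
time_s: 47.55
ee_pos: [0.5616, -0.2296, 0.2534]
eef_rot: [3.133, 0.004, 1.571]
force: [-0.4, -0.5, -0.3]
grip_width: 0.0398
grip_force: 0.0
time_s: 48.35
ee_pos: [0.2764, -0.4307, 0.2466]
eef_rot: [-3.141, -0.0, 1.566]
force: [0.1, 0.6, 0.1]
grip_width: 0.03
grip_force: 0.0
top 0 [ 0.05 -0.1 ]
top 0 [0.05 0.03]
top 0 [-0.01  0.52]
scene 0 [-0.02 -0.04]
scene 91 [-0.3   0.06]
scene 0 [ 0.01 -0.01]
```

View pics/k.png

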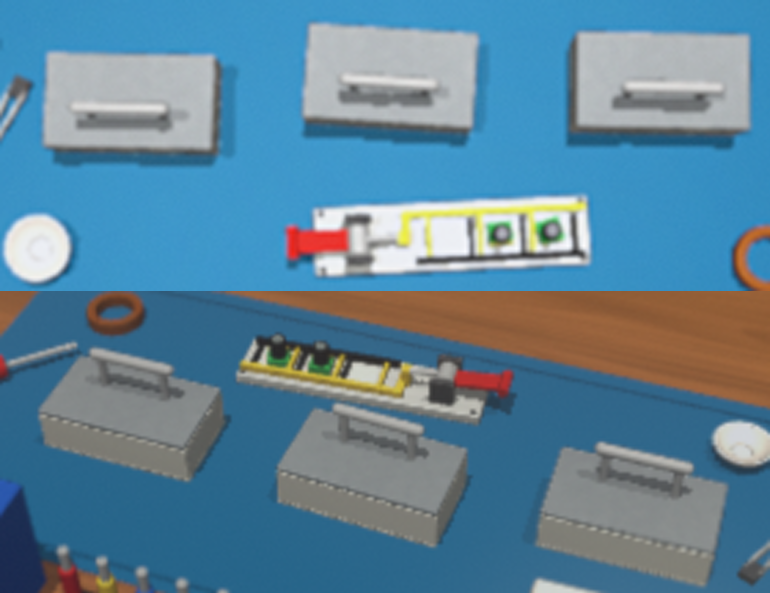

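Run:
```python
import cv2
for n,R in(("top",[(160,170,232,218),(252,160,320,210),(345,165,415,210)]),("scene",[(340,225,418,288),(158,192,235,250)])):
    a=cv2.imread(f"pics/a_{n}.png");b=cv2.imread(f"pics/k_{n}.png")
    for x0,y0,x1,y1 in R:
        d=cv2.absdiff(a,b)[y0:y1,x0:x1].max(2);print(n,d.max(),(d>15).sum(),d.mean().round(2))
```

```text
top 30 10 2.95
top 17 1 2.84
top 7 0 2.81
scene 22 10 2.36
scene 6 0 2.04
```

Run:
```python
import cv2,numpy as np
from h import *
for n,(x0,y0,x1,y1) in(("top",(160,170,232,218)),("scene",(340,225,418,288))):
    a=cv2.imread(f"pics/a_{n}.png").astype(int);b=cv2.imread(f"pics/k_{n}.png").astype(int);d=abs(a-b).max(2)[y0:y1,x0:x1]
    for y,x in np.argwhere(d>15): print(n,x+x0,y+y0,a[y+y0,x+x0],b[y+y0,x+x0])
c=snap("top");k=snap("scene")
P=[[.5346,.241,.0815],[.5346,.241,.0822],[.5346+.0005,.241,.0822]]
print(proj(c,P),proj(k,P))
```

```text
top 182 195 [181 182 178] [197 194 192]
top 203 205 [145 143 138] [162 159 155]
top 204 205 [130 128 125] [159 158 153]
top 205 205 [124 122 118] [148 146 142]
top 204 206 [161 157 154] [184 181 176]
top 205 206 [159 156 152] [174 173 168]
top 172 217 [167 124  50] [140 105  43]
top 173 217 [154 115  47] [137 103  42]
top 199 217 [168 125  50] [143 107  45]
top 200 217 [156 115  48] [138 103  43]
scene 368 235 [155 151 142] [164 162 158]
scene 369 235 [150 142 127] [160 156 148]
scene 357 237 [134 123 104] [143 137 126]
scene 366 239 [123 117 104] [132 129 124]
scene 390 240 [155 151 142] [168 167 164]
scene 367 244 [116 115 112] [97 96 93]
scene 388 248 [119 118 115] [100  98  95]
scene 404 248 [134 127 112] [142 138 130]
scene 385 251 [100  99  95] [117 116 113]
scene 399 254 [112 112 108] [133 133 129]
[[191.6429688  197.87498414]
 [191.57852764 197.83510614]
 [191.58653674 197.63150239]] [[383.45636312 241.11590891]
 [383.49790797 240.90281192]
 [383.46091969 241.04523322]]
```

The left lid's shadow and edges differ from the start by a fraction of a pixel, so it may be a hair open. I press it down once from above on its bar to be sure.

Converted, 0.045 m is 0.9, 0.016 m is 0.32.

```bash
python3 shift.py '[{"d":[0.9, 0.32, 0]}, {"d":[0.9, 0.32, 0]}, {"d":[0.9, 0.32, 0]}, {"d":[0.9, 0.32, 0]}, {"d":[0.9, 0.32, 0]}, {"d":[0.9, 0.32, 0]}, {"d":[0.9, 0.32, 0]}, {"d":[0.9, 0.32, 0]}, {"d":[0.9, 0.32, 0]}, {"d":[0.9, 0.32, 0]}]' 0; python3 shift.py '[{"d":[0.9, 0.32, 0]}, {"d":[0.9, 0.32, 0]}, {"d":[0.9, 0.32, 0]}, {"d":[0.9, 0.32, 0]}, {"d":[0.88, 0.68, 0]}, {}, {"d":[0, 0, 0.8]}, {"d":[0, 0, 0.8]}, {"d":[0, 0, 0.6]}, {}]'
```

```text
time_s: 49.55
ee_pos: [0.4405, 0.0245, 0.2474]
eef_rot: [3.141, 0.0, 1.573]
force: [1.3, -1.9, -0.2]
grip_width: 0.0005
grip_force: 0.0
time_s: 50.55
ee_pos: [0.5325, 0.2408, 0.1334]
eef_rot: [-3.135, 0.002, 1.572]
force: [-1.3, -0.3, 0.7]
grip_width: 0.0006
grip_force: 0.0
```

Converted, 0.018 m is 0.36, 0.004 m is 0.08.

```bash
python3 shift.py '[{"d":[0, 0.04, 0.36]}, {"d":[0, 0, 0.08]}, {"d":[0, 0, 0.04]}, {}, {}]'
```

```text
time_s: 51.05
ee_pos: [0.5371, 0.2408, 0.1144]
eef_rot: [3.14, -0.001, 1.571]
force: [0.6, 0.0, 0.8]
grip_width: 0.0004
grip_force: 0.0
```

Converted, 0.004 m is 0.08, 0.0015 m is 0.03.

```bash
python3 shift.py '[{"d":[0, 0, 0.08]}, {"d":[0, 0, 0.03]}, {}]';python3 shift.py '[{"d":[0, 0, 0.02]}, {}]'
```

```text
time_s: 51.35
ee_pos: [0.5371, 0.2408, 0.109]
eef_rot: [3.14, -0.001, 1.571]
force: [-2.7, -0.4, 10.7]
grip_width: 0.0005
grip_force: 4.9
time_s: 51.55
ee_pos: [0.5372, 0.2409, 0.1087]
eef_rot: [3.14, -0.001, 1.571]
force: [-6.4, -2.6, 17.8]
grip_width: 0.0007
grip_force: 8.4
```

Converted, -0.04 m is -0.8, -0.03 m is -0.6.

```bash
python3 shift.py '[{"d":[0, 0, -0.6]}, {"d":[0, 0, -0.8]}, {"d":[0, 0, -0.8]}, {"d":[0, -0.8, 0]}, {"d":[0.6, -0.8, 0]}, {"d":[0.8, -0.8, 0]}, {"d":[0.8, -0.8, 0]}, {"d":[0.8, -0.8, 0]}, {"d":[0.8, -0.8, 0]}, {}]'
python3 - <<'E'
from h import *
for n,R in(("top",[(160,170,232,218),(252,160,320,210),(345,165,415,210)]),("scene",[(340,225,418,288),(158,192,235,250)])):
    a=cv2.imread(f"pics/a_{n}.png");b=snap(n,"m_"+n)["pixels"]
    for x0,y0,x1,y1 in R:
        d=cv2.absdiff(a,b)[y0:y1,x0:x1].max(2);print(n,d.max(),(d>15).sum(),d.mean().round(2))
t,k=cv2.imread("pics/m_top.png"),cv2.imread("pics/k_top.png");print("carrier diff",cv2.absdiff(t,k)[225:262,250:365].max())
E
```

```text
time_s: 52.55
ee_pos: [0.3117, 0.4151, 0.2169]
eef_rot: [-3.141, -0.001, 1.576]
force: [-0.9, -0.5, -0.3]
grip_width: 0.0005
grip_force: 0.0
top 12 0 3.31
top 18 3 3.36
top 7 0 3.28
scene 20 20 1.92
scene 6 0 1.66
carrier diff 5
```

```bash
python3 -c "
from station import ctrl
print(ctrl.hand_in())"
```

```text
the job is handed in; nothing more can be done
None
```

The job is handed in: both green modules (only two were there) stand upright in the carrier, the cam lever is snapped fully closed, and all three lids are shut, with the orange and red modules left in their cases.

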